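# Tip a carton into the packing bay and slide it to the stop

### The arm

A 6-joint arm with a two-finger parallel gripper is mounted at the origin on the work surface. World frame = base frame: x ahead of the robot, y to its left, z up, the work surface at z = 0. Lengths are in m, angles in rad, forces in N, time in s.
With the tool pointing down it reaches from about 0.35 to 0.875 m from the base axis. Payload 4.2 kg.
Tool frame: the origin (TCP) lies at the very end of the fingers, on their centre line; the grasp point (between the pads) lies 19 mm behind it; x points along the fingers, y is the direction in which the jaws open and shut, and the axes are right-handed (so a half turn about x gives the same grasp; the last joint's range is limited). The gripper opens to 87 mm and grips with 3 to 60 N. Pads are 19 mm wide; open, the fingers measure 117 mm over their backs; the gripper's body (75 mm by 190 mm) begins 51 mm behind the grasp point.
Start: joints at [1.43, 0.385, 0.008, 0, -1.194, -0.259], TCP at [0.243, 0.576, 0.223] pointing down, gripper open.
Joint ranges: [-3.14, 3.14], [-1.21, 2.06], [-1.07, 1.41], [-3.16, 2.05], [-2.99, -0.16], [-3.1, 3.1]. Speed limits (rad/s): [2.79, 2.79, 3.14, 3.14, 3.14, 3.14].

### API

Orientations are given as a unit quaternion [x, y, z, w].
In Python, from plant import robot gives the robot as it stands.
- The arm moves only by the shell command python3 -m crank 'ROWS' [OPENING] [FORCE]. ROWS is JSON, a list that holds one entry, the list of rows, each a list of 4 numbers: the shift along the tool's x, y, z in cm, then the turn about the tool's x in rad. In form: [[[dx, dy, dz, yaw], ...]]. A call has 1 to 10 rows; each row is the pose to reach, as a shift and turn from the pose commanded when the call began, along the tool's axes at that moment; what a row does not reach only later rows make up. A row lasts 1/8 s, in which the tool goes at most 62.5 mm and 10.7 degrees, less where a joint would pass 70% of its speed; a pose out of reach is approached as far as the arm can. A call with a gripper value outside its range is refused whole. OPENING is the opening, from 0 (shut) to 1 (fully open), set as the call begins (- or left out, the last holds). The fingers move at their own pace and stop on an object; FORCE is the grip in N (left out, the last holds). Time passes only in rows, so rows that repeat a pose let the fingers close. It gives the time, the measured TCP pose, the force and the opening at its end, in the units of the state.
- robot.state(): the state, without advancing time (a new reading comes with each control period).
- robot.snapshot(name): name is "scene" or "top" or "wrist"; returns a dict with "color" (400x640x3 uint8, blue, green, red), "depth" (400x640 float32, m along the optical axis (not along the pixel's ray), 0 where there is no reading), "intrinsics" (3x3 intrinsics, pixels), "R" (3x3) and "t" (3): a world point X has camera coordinates R X + t; the wrist camera has in their place "mount" (4x4, takes a point from camera to tool coordinates, whose origin is the TCP and whose axes are the tool frame's). Camera axes: x right, y down, z forward; pixel columns grow to the right and rows downward; lengths in m; the calibration is good to about 2 mm. The wrist camera is an equidistant fisheye: a pixel r from the principal point sees the ray r / f radians off the axis. A picture is of the moment at which its call begins: read the wrist's pose just before it.
- robot.finish_job(): hands the job in, once; it reports no verdict.
Trained networks look in a picture, given as the dict that the camera call returned (one of the last four; its "shot" number tells which), for a name from the list of things; names that differ only in an ending like _2 or _b are one class to them, and where a whole thing is asked for, a point or a joint stands for the part that bears it (a point fixed in the world has none). Each returns a list of dicts, best first, with "confidence" (0 to 1); they miss things now and then, are a little off and sometimes report something else, mostly with a low value. They report only what shows in the picture. A call takes as long as a camera call. They do not tell look-alikes from the thing itself.
- robot.trace(picture, query): "pixels" (400x640 bool, what is visible of it).
- robot.landmark_of(picture, query): "point" ([x, y, z] in m, in world coordinates, good to about 4 mm: a listed point, or the origin of a listed thing).
The state is a dict: "t": time; "q": joint angles; "qvel": joint speeds; "joint_efforts": joint torques, N m; "eef_pos": TCP position; "eef_rot": TCP orientation; "wrist_force": force on the tool from outside, world axes, zero at the start; "torque": the same for the moment, N m; "finger_gap": opening from 0.0 (shut) to 1.0 (fully open).
Only numpy, scipy, OpenCV 4.12 (cv2) and the standard library are available. Lean on these libraries where they do the work, as an engineer would, in place of code of your own. Each camera call takes 0.05 s, during which the arm holds its last target.

### The job

Tip the tall carton that stands at the rear of the taped packing bay over towards the wooden stop by pushing near its top, without shoving it along upright, so that it falls flat inside the tape and comes to rest short of the stop. Then push its foot end with the fingertips to slide it, lying flat and within the tape, until its top end is flush against the stop. Do not grasp or lift the carton, and leave the small carton, jar, wrench and mug where they are.

Things in the scene. Friction and masses are not known exactly. Their poses are not given: they have to be found in the camera images.
- bay: Packing bay, fixed, placed and turned differently each time. Origin on the table; x runs along the bay to the stop, y across, z up. Masking tape lines 16 mm wide: inner edges at y = +70 and -70 mm and, at the rear, x = -130 mm. The far end is a wooden stop screwed down, 20 x 172 x 30 mm (x, y, z), its flat face towards the carton at x = +120 mm.
- carton: Loose closed cardboard carton, 45 x 85 x 140 mm (its x, y, z), 0.2 to 0.4 kg. Origin: centre of its foot (underside); z to its top, x through its thickness. Stands at the bay's rear near the middle line, 75 to 95 mm behind the bay's origin, x within 0.1 rad of the bay's x. Pushed near the top it tips on its foot_edge and past 18 degrees falls on its +x face, 25 to 55 mm short of the stop.
- top_left (a point): Corner of the carton: top end, +x face, left (+y) side: (22.5, 42.5, 140) mm in the carton's frame.
- top_right (a point): Corner of the carton: top end, +x face, right (-y) side: (22.5, -42.5, 140) mm in the carton's frame.
- foot_left (a point): Corner of the carton: foot, +x face, left (+y) side: (22.5, 42.5, 0) mm in the carton's frame.
- foot_right (a point): Corner of the carton: foot, +x face, right (-y) side: (22.5, -42.5, 0) mm in the carton's frame.
- foot_edge (a point): Middle of the carton's front foot edge, about which it tips: (22.5, 0, 0) mm in the carton's frame.
- small_carton: Bystander: small standing cardboard carton 45 x 60 x 80 mm, origin at the centre of its underside. It stands beside the bay, outside the tape, 0.17 m or more from the bay's middle line. Leave alone.
- jar: Bystander: closed glass jar with steel cap, 60 mm diameter, 85 mm high, origin at the centre of its underside, beside the bay, 0.17 m or more from its middle line. Leave alone.
- wrench: Bystander: steel wrench 170 mm long lying flat beside the bay roughly along it, 0.11 m or more from its middle line; origin at the middle of its length. Leave alone.
- mug: Bystander: blue ceramic mug, 76 mm diameter, 85 mm high, origin at the centre of its underside, beside the bay, 0.17 m or more from its middle line. Leave alone.
Things that resemble listed ones, but are neither listed nor needed, are in the scene too. What is shaped like the carton but red is not meant.

How it is judged:
On the way, in this order (a step that is already met when the one before it is completed fails the run):
1. the carton lies flat on its front face, at rest inside the tape, its top end still at least 6 mm short of the stop (angle between carton's own x axis and vertical above 3 rad and y of top_left in the frame of bay between -0.078 and 0.078 m and height (world z) of each of top_left, top_right, foot_left, foot_right below 0.012 m and y of top_right in the frame of bay between -0.078 and 0.078 m and y of foot_left in the frame of bay between -0.078 and 0.078 m and y of foot_right in the frame of bay between -0.078 and 0.078 m and x of each of foot_left, foot_right in the frame of bay above -0.135 m and linear speed of carton below 0.02 m/s and angular speed of carton below 0.15 rad/s and x of each of top_left, top_right in the frame of bay below 0.114 m), for 0.2 s.
2. the carton has been slid up to the stop (angle between carton's own x axis and vertical above 3 rad and y of top_left in the frame of bay between -0.078 and 0.078 m and height (world z) of each of top_left, top_right, foot_left, foot_right below 0.012 m and y of top_right in the frame of bay between -0.078 and 0.078 m and y of foot_left in the frame of bay between -0.078 and 0.078 m and y of foot_right in the frame of bay between -0.078 and 0.078 m and x of each of foot_left, foot_right in the frame of bay above -0.135 m and x of each of top_left, top_right in the frame of bay above 0.114 m), for 0.2 s.
At the end, for the whole second after the job is handed in: The carton lies at rest on its former front face, its corners inside the tape (up to 8 mm over at the sides, 5 mm at the rear), both lower corners of its top end within 6 mm of the stop; small carton, jar, wrench and mug within 20 mm of their starts (all of step 2 and linear speed of carton below 0.02 m/s and angular speed of carton below 0.15 rad/s and distance of each of small_carton, jar, wrench, mug from where it was at the start of the episode below 0.02 m); the robot touches nothing.
It fails at once if the carton is lifted, or tipped backwards (its front foot edge more than 15 mm off the table) (height (world z) of foot_edge above 0.015 m).
It fails at once if the carton is shoved along more than 25 mm while still upright (angle between carton's own z axis and vertical below 0.25 rad and distance of foot_edge from where it was at the start of the episode above 0.025 m).
It fails at once if a bystander (small carton, jar, wrench or mug) is moved more than 20 mm (distance of any of small_carton, jar, wrench, mug from where it was at the start of the episode above 0.02 m).
It also fails if it takes over 48 s, if anything falls off the work surface, if the arm or the gripper's body presses on something with over 40 N, if the wrist force passes 120 N, or if a joint passes its speed limit or range.

## Working session

There is one attempt and no reset: what is moved stays moved. The work goes in short steps, Python scripts to look and compute and a shell command to move; the robot and the scene stay as the last step left them, time stands still between calls to the robot, and variables do not carry over. Pictures are saved under pics/ and viewed, and the job is handed in when it is done.

```bash
ls; mkdir -p pics; python3 - <<'E'
from plant import robot
import cv2,numpy as np
s=robot.state();print({k:np.round(v,3).tolist() for k,v in s.items()})
for n in("scene","top"):
    p=robot.snapshot(n);cv2.imwrite(f"pics/{n}0.png",p["color"]);print(n,p["intrinsics"].tolist(),np.round(p["R"],3).tolist(),np.round(p["t"],3).tolist())
    for q in("carton","bay","top_left","top_right","foot_left","foot_right","foot_edge","small_carton","jar","wrench","mug"):
        r=robot.landmark_of(p,q);print(n,q,[(np.round(x["point"],3).tolist(),round(x["confidence"],2)) for x in r])
print(robot.state()["t"])
E
```

```text
pics
{'t': 0.0, 'q': [1.43, 0.386, 0.007, -0.0, -1.194, -0.259], 'qvel': [-0.0, 0.001, 0.0, -0.001, -0.0, 0.001], 'joint_efforts': [0.0, -39.066, 18.741, 4.22, 0.011, -0.0], 'eef_pos': [0.243, 0.575, 0.221], 'eef_rot': [-0.693, 0.141, 0.693, 0.14], 'wrist_force': [0.506, -0.19, 0.271], 'torque': [0.011, -0.015, 0.049], 'finger_gap': 0.997}
scene [[375.6279060322749, 0.0, 319.8295122963473], [0.0, 375.6279060322749, 197.2211679667284], [0.0, 0.0, 1.0]] [[0.197, 0.98, 0.007], [0.555, -0.106, -0.825], [-0.808, 0.166, -0.565]] [-0.155, -0.209, 1.257]
scene carton [([0.412, 0.121, -0.006], 0.98), ([0.489, -0.061, -0.002], 0.82), ([0.33, -0.137, -0.004], 0.75)]
scene bay []
scene top_left [([0.312, -0.095, 0.138], 0.77), ([0.366, 0.132, 0.143], 0.77), ([0.526, -0.029, 0.141], 0.55)]
scene top_right [([0.376, -0.148, 0.142], 0.82), ([0.448, 0.154, 0.141], 0.73), ([0.5, -0.106, 0.143], 0.66)]
scene foot_left [([0.526, -0.026, -0.001], 0.97), ([0.368, 0.131, 0.001], 0.8)]
scene foot_right [([0.504, -0.104, 0.001], 0.96), ([0.376, -0.153, -0.0], 0.79), ([0.448, 0.153, -0.003], 0.58)]
scene foo
[... 566 characters left out ...]
0.82), ([0.496, -0.059, 0.002], 0.81), ([0.412, 0.119, -0.002], 0.73)]
top bay [([0.444, -0.28, -0.001], 0.6)]
top top_left [([0.368, 0.138, 0.141], 0.85), ([0.312, -0.09, 0.138], 0.78), ([0.527, -0.028, 0.139], 0.75)]
top top_right [([0.449, 0.155, 0.141], 0.95), ([0.375, -0.147, 0.138], 0.81)]
top foot_left [([0.365, 0.133, 0.003], 0.79), ([0.307, -0.09, 0.001], 0.64)]
top foot_right [([0.504, -0.106, 0.002], 0.8), ([0.378, -0.149, -0.003], 0.61)]
top foot_edge [([0.344, -0.12, -0.0], 0.92), ([0.514, -0.066, 0.0], 0.6)]
top small_carton [([0.537, 0.12, 0.0], 0.88)]
top jar [([0.446, -0.28, -0.003], 0.8)]
top wrench [([0.571, -0.207, -0.004], 0.6)]
top mug [([0.701, 0.067, -0.0], 0.92)]
1.2
```

View pics/scene0.png

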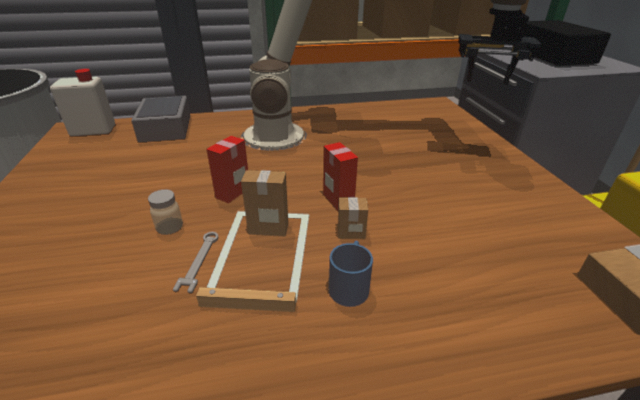

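View pics/top0.png

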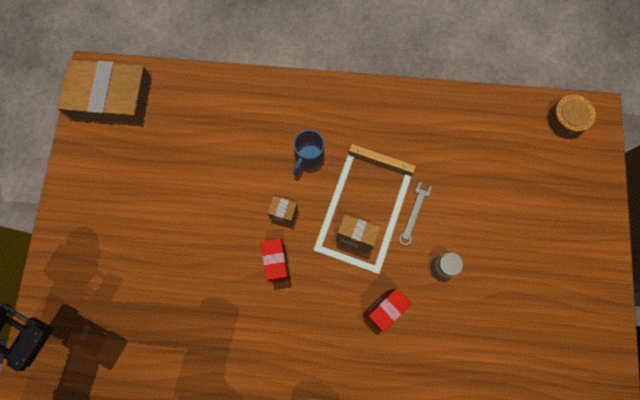

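The target is the brown carton in the taped bay: scene (266,203), top (359,233). Things that could be mistaken for it:
- red cartons at scene (228,168) and (340,176)
- the small brown carton at scene (352,217)
- a big box at the table edge at top (103,88)

Next I'll fit the bay and check a crop.

```bash
cat > h.py <<'E'
import numpy as np,cv2
from plant import robot
def proj(p,X):
    c=np.atleast_2d(X)@p["R"].T+p["t"];K=p["intrinsics"]
    return c[:,:2]/c[:,2:]*[K[0,0],K[1,1]]+[K[0,2],K[1,2]]
def plane(p,uv,z):
    K=p["intrinsics"];uv=np.atleast_2d(uv)
    d=np.c_[(uv-[K[0,2],K[1,2]])/[K[0,0],K[1,1]],np.ones(len(uv))]@p["R"]
    o=-p["R"].T@p["t"];return o+d*((z-o[2])/d[:,2])[:,None]
E
python3 - <<'E'
from h import *
from scipy.optimize import least_squares
res=[]
pics={}
for n in("top","scene"):
    p=robot.snapshot(n);pics[n]=p;im=p["color"].astype(int)
    m=(im.min(2)>130)&((im.max(2)-im.min(2))<60)
    v,u=np.nonzero(m);X=plane(p,np.c_[u,v],0.0)
    m2=(abs(X[:,0]-.54)<.2)&(abs(X[:,1]+.09)<.17)
    X=X[m2]
    # fit with robust distance to U-shape
    def segd(P,a,b):
        d=b-a;t=np.clip((P-a)@d/(d@d),0,1);return np.linalg.norm(P-a-t[:,None]*d,axis=1)
    def f(x):
        c,s=np.cos(x[2]),np.sin(x[2]);P=(X[:,:2]-x[:2])@np.array([[c,-s],[s,c]])
        A=lambda *a:np.array(a)
        d=np.min([segd(P,A(-.138,.078),A(.12,.078)),segd(P,A(-.138,-.078),A(.12,-.078)),segd(P,A(-.138,-.078),A(-.138,.078))],0)
        return d
    best=min((least_squares(f,[x0,y0,a],loss="soft_l1",f_scale=.004) for x0 in(.54,.58) for y0 in(-.07,-.1) for a in(-.3,-.1)),key=lambda r:r.cost)
    x=best.x;d=f(x);print(n,np.round(x,4),len(X),"frac<9mm",(d<.009).mean())
    c,s=np.cos(x[2]),np.sin(x[2]);im2=p["color"].copy();im2=cv2.resize(im2,None,fx=3,fy=3,interpolation=2)
    def W(P):P=np.array(P,float);return np.c_[P[:,:2]@np.array([[c,s],[-s,c]])+x[:2],P[:,2]]
    for ln in([[-.13,.07,0],[.12,.07,0]],[[-.13,-.07,0],[.12,-.07,0]],[[-.13,-.07,0],[-.13,.07,0]],[[.12,-.086,.03],[.12,.086,.03]]):
        q=(proj(p,W(ln))*3+1).astype(int);cv2.line(im2,tuple(map(int,q[0])),tuple(map(int,q[1])),(255,0,255),1)
    cen=proj(p,W([[0,0,.05]]))[0]*3
    u0,v0=(cen-[300,300]).astype(int).clip(0)
    cv2.imwrite(f"pics/crop_{n}.png",im2[v0:v0+560,u0:u0+600])
    for q in("carton","top_left","top_right","foot_left","foot_right","foot_edge"):
        for r in robot.landmark_of(p,q):
            P=(np.array(r["point"])[:2]-x[:2])@np.array([[c,-s],[s,c]])
            if abs(P[1])<.07 and P[0]>-.13: print(n,q,np.round(r["point"],3),np.round(P*1000),round(r["confidence"],2))
    # top face depth points
E
```

```text
top [ 0.5766 -0.0832 -0.2761] 2090 frac<9mm 0.7507177033492823
top carton [ 0.495 -0.058 -0.001] [-85.   2.] 0.77
top top_left [ 0.527 -0.026  0.136] [-63.  41.] 0.67
top top_right [ 0.502 -0.106  0.142] [-65. -42.] 0.75
top foot_left [ 0.504 -0.108  0.14 ] [-63. -44.] 0.53
top foot_right [ 0.504 -0.107 -0.001] [-64. -42.] 0.8
top foot_edge [ 0.516 -0.066  0.002] [-63.  -0.] 0.63
scene [ 0.5713 -0.0834 -0.2844] 1657 frac<9mm 0.700060350030175
scene carton [ 0.491 -0.058  0.002] [-85.   2.] 0.7
scene top_left [ 0.528 -0.026  0.141] [-58.  43.] 0.57
scene top_right [ 0.498 -0.105  0.143] [-64. -41.] 0.86
scene foot_left [ 0.526 -0.026  0.004] [-59.  42.] 0.64
scene foot_right [ 0.501 -0.103 -0.002] [-61. -39.] 0.91
scene foot_edge [ 0.515 -0.065  0.003] [-59.   2.] 0.59
```

View pics/crop_top.png

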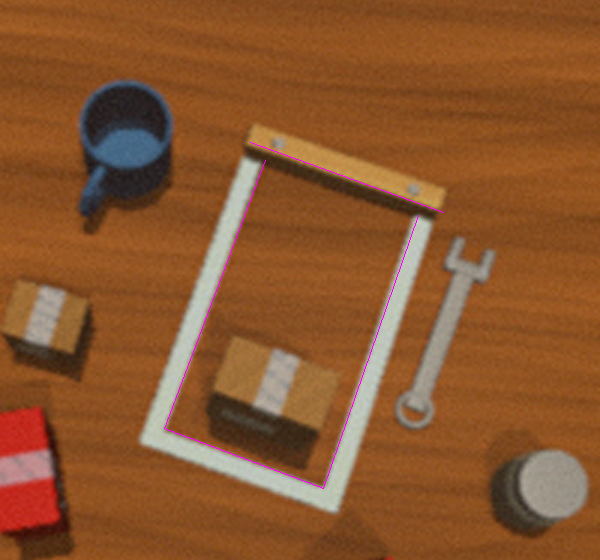

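View pics/crop_scene.png

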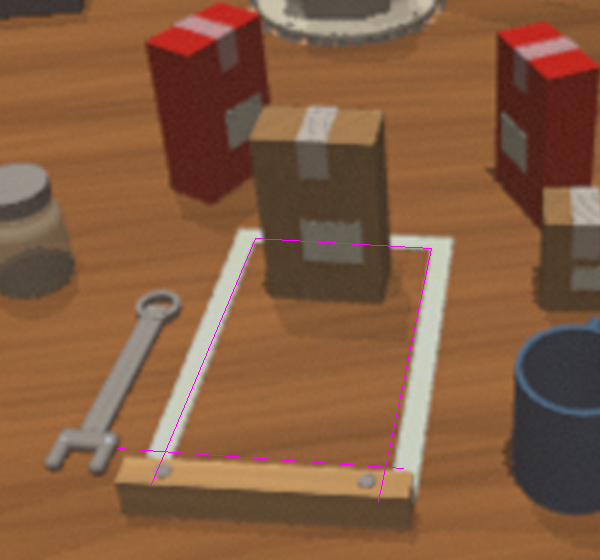

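The crop confirms the choice: a brown carton standing inside the tape near the rear, with the fitted tape lines on the inner edges. The stop looks about 3 mm farther than fitted in the scene view. I'll work out the approach in tool axes.

```bash
cat >> h.py <<'E'
from scipy.spatial.transform import Rotation as Ro
O=np.array([.576,-.0832]);A=-.279
BX=np.array([np.cos(A),np.sin(A),0]);BY=np.array([-np.sin(A),np.cos(A),0])
def B2W(x,y,z):return np.r_[O,0]+BX*x+BY*y+[0,0,z]
def W2B(P):
    d=np.array(P,float)-np.r_[O,0];return np.array([d@BX,d@BY,d[2]])
def tool():
    s=robot.state();return s,Ro.from_quat(s["eef_rot"]).as_matrix()
def togo(target,ydir=None):
    s,R=tool();d=R.T@(target-s["eef_pos"])*100
    print("t",round(s["t"],2),"bay pos mm",np.round(W2B(s["eef_pos"])*1000,1),"F",np.round(s["wrist_force"],1),"gap",round(s["finger_gap"],2))
    print("bay axes in tool: x",np.round(R.T@BX,3),"y",np.round(R.T@BY,3))
    if ydir is not None:
        l=R.T@ydir;a=np.arctan2(l[2],l[1]);a=(a+np.pi/2)%np.pi-np.pi/2
        print("yaw",round(a,3),"q6",round(s["q"][5],3))
    print("shift cm",np.round(d,2))
E
python3 - <<'E'
from h import *
ang=-.30
togo(B2W(-.155,.001,.22),np.array([-np.sin(ang),np.cos(ang),0]))
print(tool()[1].round(3))
E
```

```text
t 1.9 bay pos mm [-501.3  541.8  222.6] F [ 0.4 -0.2 -1.1] gap 1.0
bay axes in tool: x [-0.    -0.12  -0.993] y [ 0.    -0.993  0.12 ]
yaw -0.1 q6 -0.259
shift cm [  0.25  49.51 -40.9 ]
[[ 0.    -0.389 -0.921]
 [ 0.    -0.921  0.389]
 [-1.    -0.     0.   ]]
```

```bash
python3 -m crank '[[[0,5,-4,0],[0,10,-8,0],[0,15,-12.4,0],[0,20,-16.5,-0.05],[0,25,-20.6,-0.05],[0,30,-24.8,-0.1],[0,35,-29,-0.1],[0,40,-33,-0.1],[0,45,-37,-0.1],[0,49.5,-40.9,-0.1]]]' 0.45 20; python3 -m crank '[[[0,0,0,0],[0,0,0,0],[0,0,0,0]]]'
python3 - <<'E'
from h import *
ang=-.30
togo(B2W(-.135,.001,.128),np.array([-np.sin(ang),np.cos(ang),0]))
p=robot.snapshot("top");cv2.imwrite("pics/top1.png",p["color"])
p=robot.snapshot("scene");cv2.imwrite("pics/scene1.png",p["color"])
E
```

```text
t: 3.15
eef_pos: [0.4225, -0.025, 0.2232]
eef_rot: [0.7, -0.105, -0.699, -0.106]
wrist_force: [1.0, 0.7, 0.2]
finger_gap: 0.452
t: 3.52
eef_pos: [0.422, -0.0219, 0.2227]
eef_rot: [0.699, -0.105, -0.699, -0.105]
wrist_force: [-0.2, 0.3, 0.6]
finger_gap: 0.451
t 3.52 bay pos mm [-164.9   16.5  222.7] F [-0.2  0.3  0.6] gap 0.45
bay axes in tool: x [ 0.    -0.018 -1.   ] y [ 0.    -1.     0.018]
yaw 0.003 q6 0.938
shift cm [ 9.47  1.5  -3.01]
```

View pics/scene1.png

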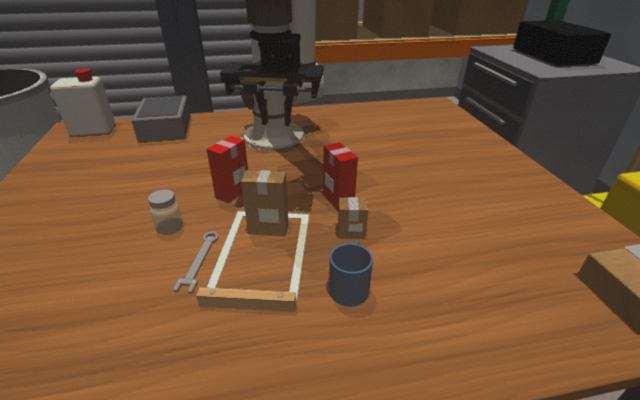

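The arm hovers behind the carton, with fingers and body clear of the red cartons. Next, down to about 128 mm height behind it.

```bash
python3 -m crank '[[[0,1.5,0,0],[2,1.5,0,0],[5,1.5,0,0],[8,1.5,0,0],[9.4,1.5,0,0],[9.4,1.5,0,0],[9.4,1.5,-1.5,0],[9.4,1.5,-2.5,0],[9.4,1.5,-2.5,0],[9.4,1.5,-2.5,0]]]'
python3 - <<'E'
from h import *
ang=-.30
togo(B2W(-.117,.001,.128),np.array([-np.sin(ang),np.cos(ang),0]))
p=robot.snapshot("wrist");cv2.imwrite("pics/wrist1.png",p["color"])
p=robot.snapshot("scene");cv2.imwrite("pics/scene2.png",cv2.resize(p["color"][100:340,140:440],None,fx=2.5,fy=2.5))
E
```

```text
t: 4.88
eef_pos: [0.4415, -0.0449, 0.1286]
eef_rot: [-0.699, 0.106, 0.699, 0.106]
wrist_force: [-0.2, -0.3, -0.0]
finger_gap: 0.45
t 4.88 bay pos mm [-139.8   -0.2  128.6] F [-0.2 -0.3 -0. ] gap 0.45
bay axes in tool: x [-0.    -0.021 -1.   ] y [ 0.    -1.     0.021]
yaw -0.0 q6 1.004
shift cm [ 0.06 -0.17 -2.28]
```

View pics/scene2.png

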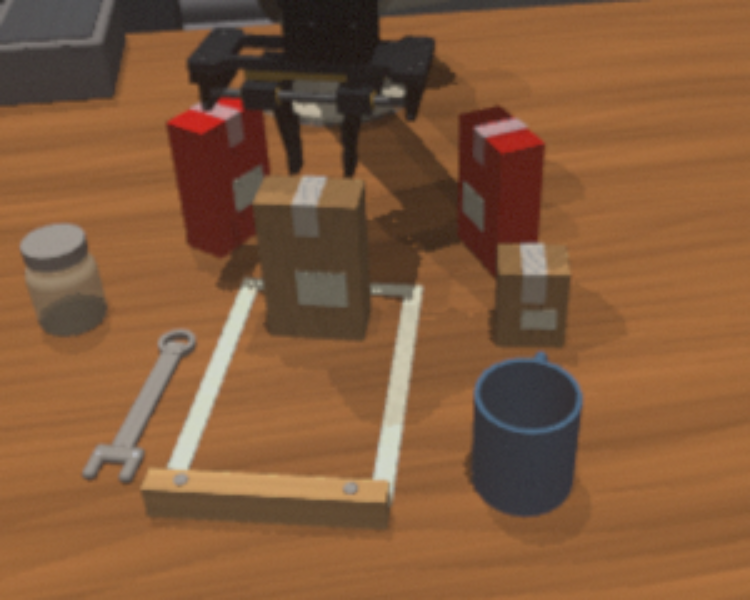

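View pics/wrist1.png

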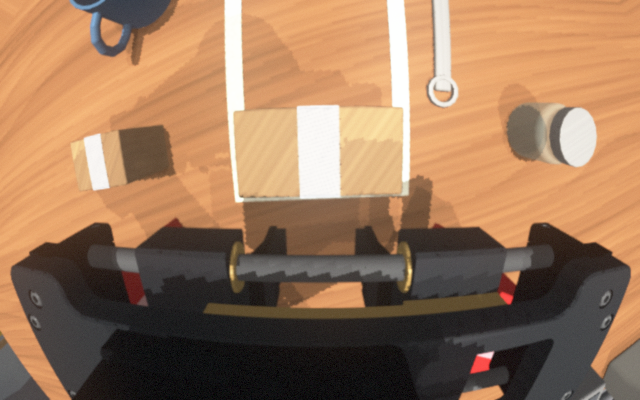

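Fingers are centred behind the carton's top (wrist view: carton face at row 197, spanning columns 235–407, and parallel). First a gentle probing push to see whether it tips or slides.

```bash
python3 -m crank '[[[0,-0.2,-1.2,0],[0,-0.2,-2,0],[0,-0.2,-2.5,0],[0,-0.2,-3,0],[0,-0.2,-3.4,0],[0,-0.2,-3.4,0]]]'
python3 - <<'E'
from h import *
togo(B2W(-.06,.001,.128))
p=robot.snapshot("scene");cv2.imwrite("pics/scene3.png",cv2.resize(p["color"][100:340,140:440],None,fx=2.5,fy=2.5))
for q in("foot_left","foot_right","foot_edge","top_left","top_right"):
    for r in robot.landmark_of(p,q):
        P=W2B(r["point"])
        if abs(P[1])<.07 and P[0]>-.13: print(q,np.round(P*1000),round(r["confidence"],2))
E
```

```text
t: 5.72
eef_pos: [0.4748, -0.053, 0.1284]
eef_rot: [-0.699, 0.106, 0.699, 0.106]
wrist_force: [-0.7, 1.1, -0.7]
finger_gap: 0.448
t 5.72 bay pos mm [-105.6    1.1  128.4] F [-0.7  1.1 -0.7] gap 0.45
bay axes in tool: x [-0.    -0.021 -1.   ] y [-0.    -1.     0.021]
shift cm [ 0.04 -0.08 -4.56]
foot_left [-63.  42.   2.] 0.82
foot_right [-64. -44.   1.] 0.57
foot_edge [-64.   2.   2.] 0.77
top_left [-48.  42. 138.] 0.94
top_left [-62.  46.  -1.] 0.49
top_right [-50. -43. 140.] 0.95
```

View pics/scene3.png

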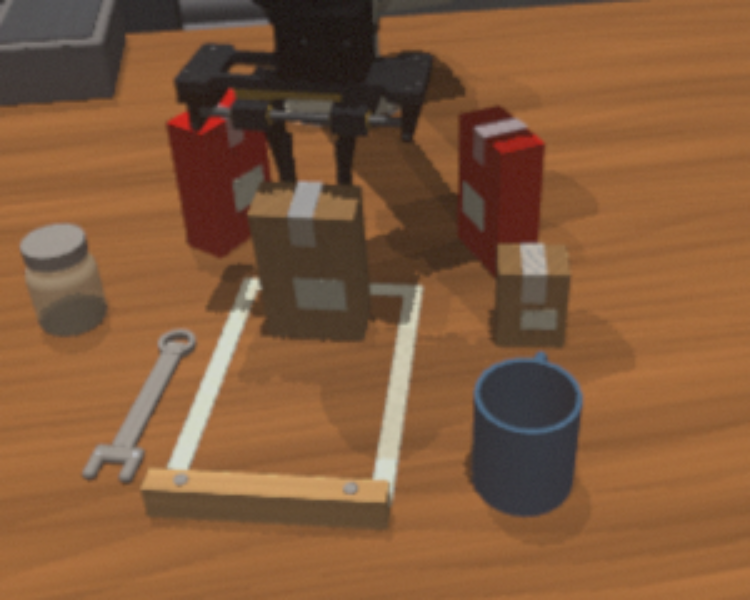

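It is tipping with the foot in place (top about 13 mm forward, foot edge unmoved). I'll push on through the balance point.

```bash
python3 -m crank '[[[0,0,-0.7,0],[0,0,-1.4,0],[0,0,-2.1,0],[0,0,-2.8,0],[0,0,-3.5,0],[0,0,-4,0],[0,0,-4,0],[0,0,-4,0],[0,0,-4,0],[0,0,-4,0]]]'
python3 - <<'E'
from h import *
togo(B2W(-.115,.001,.128))
for n in("scene","top"):
    p=robot.snapshot(n);
    if n=="scene":cv2.imwrite("pics/scene4.png",cv2.resize(p["color"][100:340,140:440],None,fx=2.5,fy=2.5))
    for q in("foot_left","foot_right","foot_edge","top_left","top_right"):
        for r in robot.landmark_of(p,q):
            P=W2B(r["point"])
            if abs(P[1])<.08 and P[0]>-.13: print(n,q,np.round(P*1000),round(r["confidence"],2))
E
```

```text
t: 7.28
eef_pos: [0.5128, -0.0647, 0.1286]
eef_rot: [0.699, -0.106, -0.699, -0.106]
wrist_force: [0.2, -0.3, 0.5]
finger_gap: 0.454
t 7.28 bay pos mm [-65.9   0.4 128.6] F [ 0.2 -0.3  0.5] gap 0.45
bay axes in tool: x [ 0.    -0.021 -1.   ] y [ 0.    -1.     0.021]
shift cm [0.06 0.04 4.91]
scene foot_left [-61.  41.   0.] 0.72
scene top_left [78. 40. -4.] 0.67
scene top_right [ 76. -41.  -1.] 0.7
top foot_right [-62. -41.   2.] 0.59
top foot_edge [-59.   1.   1.] 0.42
```

View pics/scene4.png

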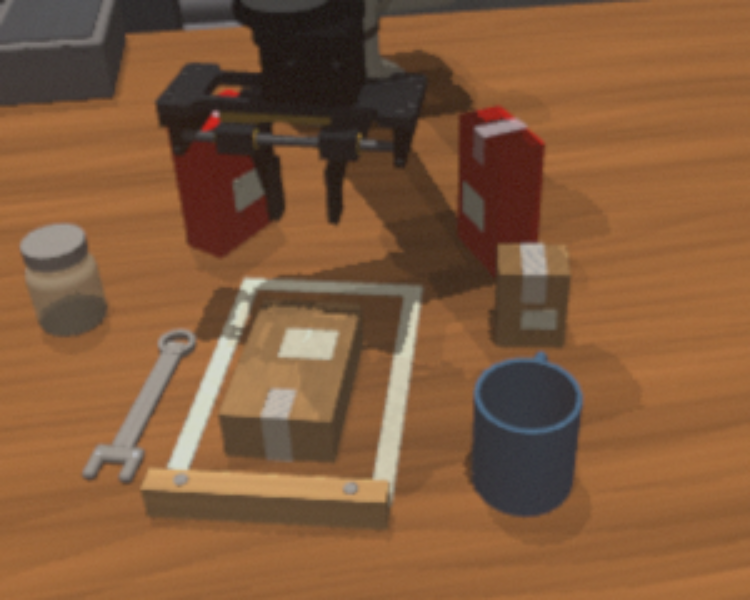

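Carton lies flat and central, its top about 42 mm short of the stop. Back off, lower behind its foot end.

```bash
python3 -m crank '[[[0,0,1.5,0],[0,0,3,0],[2,0,3.3,0],[5,0,3.3,0],[8,0,3.3,0],[10,0,3.3,0],[10.6,0,3.3,0],[10.6,0,3.3,0],[10.6,0,3.3,0]]]'
python3 - <<'E'
from h import *
togo(B2W(-.0715,.001,.022),np.array([-np.sin(A),np.cos(A),0]))
for n in("scene","top"):
    p=robot.snapshot(n)
    c=p["color"][100:340,140:440] if n=="scene" else p["color"][100:300,230:480]
    cv2.imwrite(f"pics/{n}5.png",cv2.resize(c,None,fx=2.5,fy=2.5))
E
```

```text
t: 9.0
eef_pos: [0.482, -0.0548, 0.0235]
eef_rot: [0.7, -0.105, -0.699, -0.106]
wrist_force: [0.1, 0.9, -0.7]
finger_gap: 0.448
t 9.0 bay pos mm [-98.2   1.4  23.5] F [ 0.1  0.9 -0.7] gap 0.45
bay axes in tool: x [ 0.002 -0.02  -1.   ] y [ 0.001 -1.     0.02 ]
yaw -0.02 q6 1.049
shift cm [ 0.16 -0.01 -2.67]
```

View pics/scene5.png

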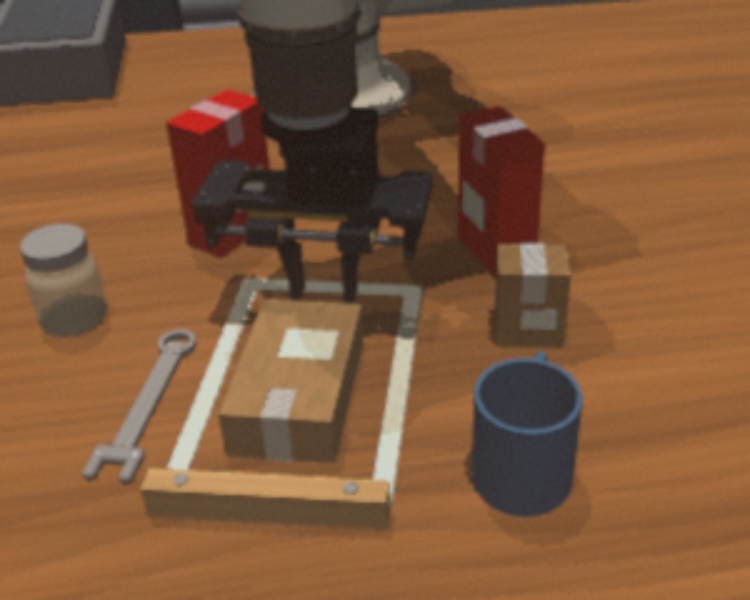

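View pics/top5.png

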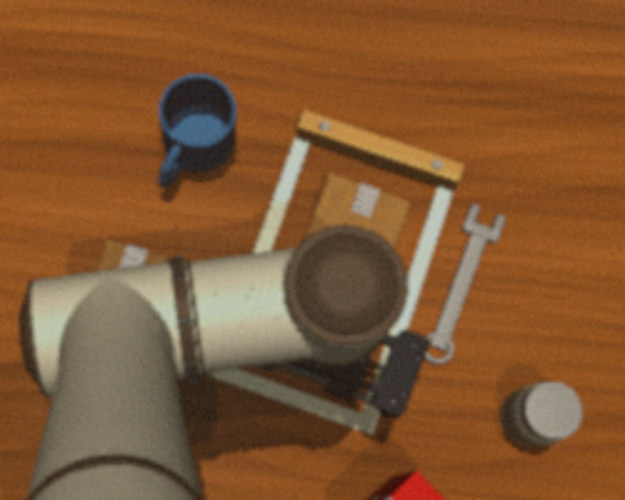

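Fingertips are at 23 mm height behind the foot end, all clear. Slide most of the way slowly, then check.

```bash
python3 -m crank '[[[0,0,-1,-0.02],[0,0,-1.8,-0.02],[0,0,-2.4,-0.02],[0,-0.1,-3,-0.02],[0,-0.1,-3.6,-0.02],[0,-0.1,-4.2,-0.02],[0,-0.1,-4.8,-0.02],[0,-0.1,-5.4,-0.02],[0,-0.1,-5.8,-0.02],[0,-0.1,-5.8,-0.02]]]'
python3 - <<'E'
from h import *
togo(B2W(-.0295,.001,.022),np.array([-np.sin(A),np.cos(A),0]))
for n in("scene","top"):
    p=robot.snapshot(n)
    c=p["color"][100:340,140:440] if n=="scene" else p["color"][100:300,230:480]
    cv2.imwrite(f"pics/{n}6.png",cv2.resize(c,None,fx=2.5,fy=2.5))
    for q in("top_left","top_right"):
        for r in robot.landmark_of(p,q):
            P=W2B(r["point"])
            if abs(P[1])<.08 and P[0]>-.13: print(n,q,np.round(P*1000),round(r["confidence"],2))
E
```

```text
t: 10.35
eef_pos: [0.538, -0.0713, 0.0227]
eef_rot: [0.701, -0.098, -0.7, -0.099]
wrist_force: [-0.4, 1.0, -0.4]
finger_gap: 0.45
t 10.35 bay pos mm [-39.8   1.   22.7] F [-0.4  1.  -0.4] gap 0.45
bay axes in tool: x [ 0.002 -0.001 -1.   ] y [ 0.    -1.     0.001]
yaw -0.001 q6 1.123
shift cm [ 0.08  0.   -1.03]
scene top_left [110.  40.   1.] 0.87
scene top_right [110. -45.   1.] 0.81
```

View pics/scene6.png

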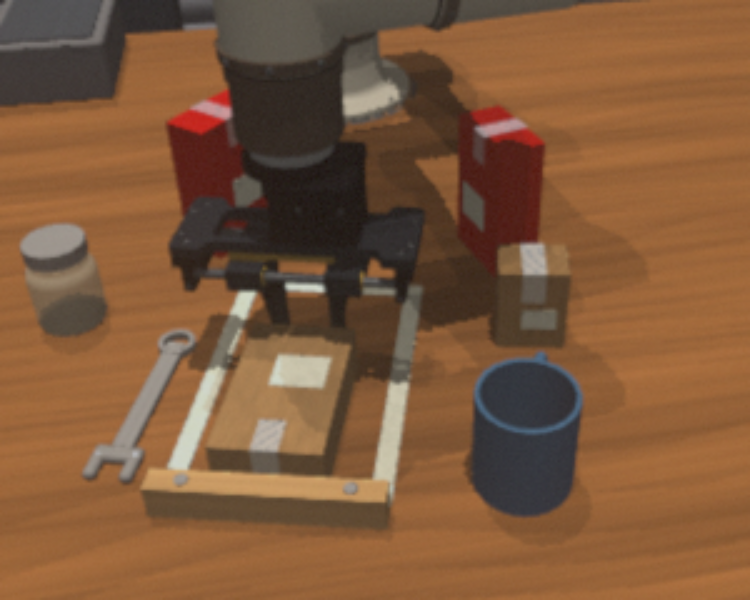

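View pics/top6.png

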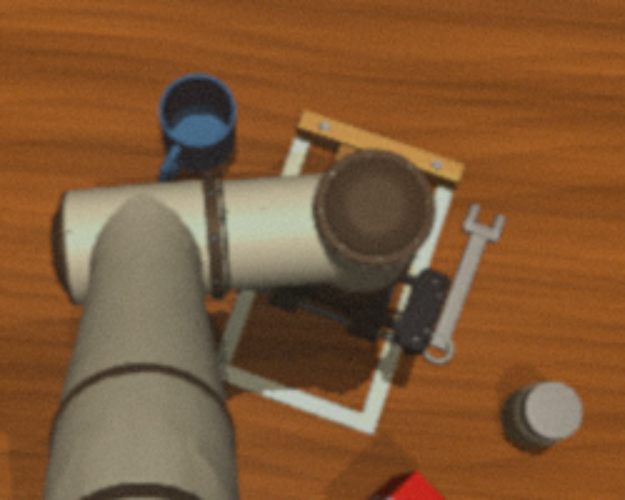

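Straight and centred with about 10 mm to go. I'll creep forward and look for contact force.

```bash
python3 -m crank '[[[0,0,-0.2,0],[0,0,-0.4,0],[0,0,-0.6,0],[0,0,-0.8,0],[0,0,-0.8,0]]]'; python3 -m crank '[[[0,0,-0.2,0],[0,0,-0.2,0]]]'; python3 -m crank '[[[0,0,-0.2,0],[0,0,-0.2,0]]]'
```

```text
t: 11.28
eef_pos: [0.5441, -0.0735, 0.0223]
eef_rot: [-0.7, 0.099, 0.701, 0.099]
wrist_force: [-4.5, 0.6, 3.3]
finger_gap: 0.446
t: 11.52
eef_pos: [0.5441, -0.0737, 0.0222]
eef_rot: [-0.698, 0.099, 0.702, 0.099]
wrist_force: [-8.5, 3.8, 6.3]
finger_gap: 0.453
t: 11.78
eef_pos: [0.544, -0.074, 0.022]
eef_rot: [-0.697, 0.099, 0.704, 0.098]
wrist_force: [-12.6, 7.1, 9.5]
finger_gap: 0.452
```

Force rose while the TCP stopped advancing, so the carton is against the stop. Withdraw straight back, then up, and inspect.

```bash
python3 -m crank '[[[0,0,0.5,0],[0,0,1.2,0],[0,0,2.5,0],[0,0,4,0],[-3,0,4,0],[-8,0,4,0],[-12,0,5,0],[-16,0,9,0],[-18,0,14,0],[-18,0,14,0]]]';python3 -m crank '[[[0,0,0,0],[0,0,0,0]]]'
python3 - <<'E'
from h import *
togo(B2W(-.0295,.001,.022))
for n in("scene","top"):
    p=robot.snapshot(n)
    c=p["color"][100:340,140:440] if n=="scene" else p["color"][100:300,230:480]
    cv2.imwrite(f"pics/{n}7.png",cv2.resize(c,None,fx=2.5,fy=2.5))
    for q in("top_left","top_right","foot_left","foot_right","small_carton","jar","wrench","mug"):
        for r in robot.landmark_of(p,q):
            P=W2B(r["point"])
            if q[:2] in("sm","ja","wr","mu"): print(n,q,np.round(r["point"],3),round(r["confidence"],2))
            elif abs(P[1])<.08 and P[0]>-.13: print(n,q,np.round(P*1000),round(r["confidence"],2))
E
```

```text
t: 13.02
eef_pos: [0.4117, -0.0354, 0.2044]
eef_rot: [0.702, -0.097, -0.699, -0.099]
wrist_force: [0.3, -0.4, 0.6]
finger_gap: 0.449
t: 13.28
eef_pos: [0.4143, -0.0359, 0.2018]
eef_rot: [-0.7, 0.099, 0.701, 0.099]
wrist_force: [0.3, 0.2, -0.2]
finger_gap: 0.452
t 13.28 bay pos mm [-168.4    1.   201.8] F [ 0.3  0.2 -0.2] gap 0.45
bay axes in tool: x [-0.001 -0.001 -1.   ] y [-0.001 -1.     0.001]
shift cm [ 17.97  -0.03 -13.91]
scene top_left [118.  43.  -2.] 0.85
scene top_right [112. -43.  -1.] 0.63
scene foot_left [-22.  42.   2.] 0.96
scene small_carton [0.536 0.122 0.002] 0.75
scene jar [ 0.445 -0.276  0.001] 0.56
scene wrench [ 0.566 -0.208 -0.001] 0.61
scene mug [ 0.702  0.073 -0.003] 0.78
scene mug [0.536 0.123 0.001] 0.74
top foot_left [-25.  39.   0.] 0.58
top small_carton [ 0.54   0.121 -0.001] 0.72
top jar [ 0.448 -0.28  -0.004] 0.7
top wrench [ 0.57  -0.204 -0.003] 0.81
top mug [ 0.702  0.066 -0.   ] 0.68
```

View pics/scene7.png

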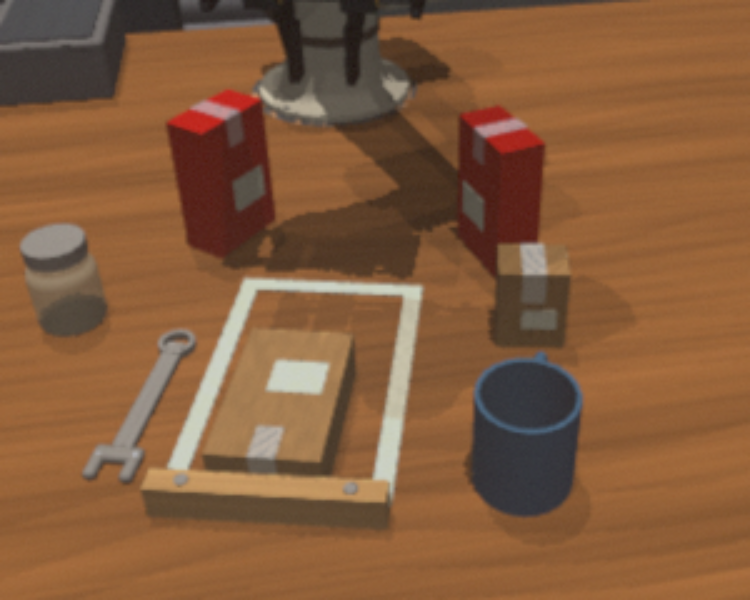

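View pics/top7.png

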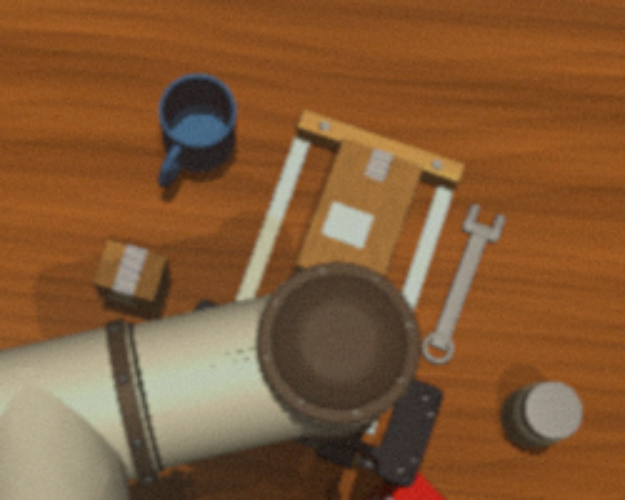

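Looks flush in both views. I'll zoom in to check for a skewed gap, since the scene landmarks gave 118/112 mm.

```bash
python3 - <<'E'
from h import *
s,R=tool()
p=robot.snapshot("top");q=robot.snapshot("scene")
a=cv2.resize(p["color"][140:190,345:420],None,fx=8,fy=8,interpolation=2)
b=cv2.resize(q["color"][265:315,195:300],None,fx=7,fy=6,interpolation=2)
cv2.imwrite("pics/z1.png",a);cv2.imwrite("pics/z2.png",b)
for n,pp in(("top",p),("scene",q)):
    r=robot.trace(pp,"carton")
    for x in r:
        v,u=np.nonzero(x["pixels"]);X=plane(pp,np.c_[u,v],.045);B=np.array([W2B(k) for k in X])
        if abs(np.median(B[:,1]))<.05 and -.08<np.median(B[:,0])<.15:
            print(n,len(u),x["confidence"])
            for lo in(-.035,-.02,-.005,.01,.025):
                m=(B[:,1]>lo)&(B[:,1]<lo+.012);print(lo,np.round(1000*np.percentile(B[m,0],[1,99]),1))
E
```

```text
top 1661 0.89
-0.035 [  3.4 117.7]
-0.02 [  2.6 117.9]
-0.005 [ -1.6 117.8]
0.01 [ -8.5 117.3]
0.025 [-20.8 115.3]
scene 2811 0.78
-0.035 [-17.8 132.3]
-0.02 [-16.1 131.1]
-0.005 [-14.6 132. ]
0.01 [-15.3 130.8]
0.025 [-15.1 131.5]
```

View pics/z1.png

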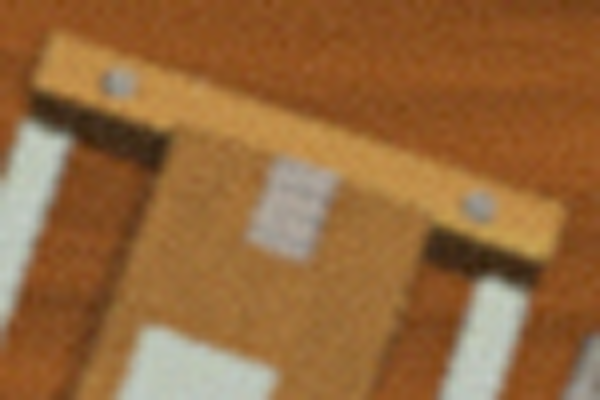

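View pics/z2.png

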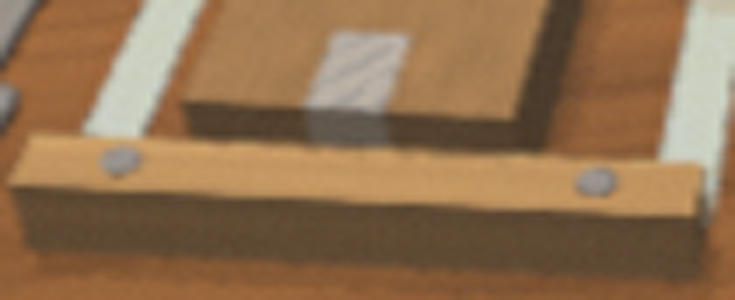

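In the zooms no gap shows: the carton's top end meets the stop along its whole width, and the visible end strip is about 5–6 px against about 7 px expected for zero gap. The arm is clear, so I'm handing in.

```bash
python3 - <<'E'
from plant import robot
print(robot.finish_job(), robot.state()["t"])
E
```

```text
the job is handed in; nothing more can be done
the job is handed in; nothing more can be done
```

The carton is tipped over and slid flat against the stop. I handed the job in at about 13.5 s of the 48 s allowed; no verdict is reported.

**What I did:** I pushed the brown carton about 128 mm up with the fingers part open. It tipped on its front foot edge without sliding and fell flat on the middle line, about 42 mm short of the stop. I then slid it with the fingertips on its foot end until its top end met the stop; the force rose to roughly 17 N and the fingers stopped advancing. After that I backed the arm clear.

**Last checks:**
- **Flush at the stop:** Close-up pictures from both fixed cameras show no gap at the stop.
- **Inside the tape:** The carton sits centred, with its sides about 43 mm either side of the middle line.
- **Bystanders:** The small carton, jar, wrench and mug measured within about 5 mm of where they started.
- **One disagreement:** The scene camera's landmarks put the two top corners at 118 and 112 mm along the bay. The 112 mm is below the 114 mm limit. I took the difference as network noise, because the force contact and the close-ups showed the end square on the stop. The top camera's outline of the carton, at 115–118 mm, was above the limit too.

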